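# Fit the rear cover to the alternator

### The job

Pull the drawer out far enough to lift the black alternator rear cover out of it. Set the cover on the open rear end of the alternator in the stand, its notch over the red output terminal, so that it sits fully home and level on the rim; lower it into place rather than dropping it, let go, and leave the fan, regulator, washers and bushing where they lie.

Things in the scene. Friction and masses are not known exactly. Their poses are not given: they have to be found in the camera images.
- housing_front (a point): Middle of the front upper edge of the low green sheet-steel drawer housing on the bench to the robot's right, 88 mm above the bench. x points back into the housing (290 mm deep), y along its front edge (240 mm wide), z up. Its roof covers whatever of the drawer lies at positive x of this frame. Fixed.
- drawer (a joint): How far the shallow drawer is slid out towards the robot, m: 0 shut, stop at 0.23. Friction about 1.5 N, damping 5 N s/m; stays where left. Starts half open with about half of the cover still under the housing's top. Drawer 224 mm wide, 280 mm long, walls 5 mm; above the bench: floor 11 mm, wall edges 68 mm, front panel's edge 81 mm.
- drawer_handle (a point): Middle of the drawer's level bar handle (bar 11 mm thick, 120 mm long along this frame's y), 52 mm above the bench, 35 mm off the drawer's green front panel (12 mm thick). x points into the housing: the drawer opens along -x; z is up.
- cover: Alternator rear cover: black round cap, open below, 124 mm across, about 140 g, lying right way up in the drawer. Origin at the centre of its lower edge, z up through the dome. Skirt 3.5 mm thick, 117 mm inside; flat top 30 mm above the lower edge. A notch 30 mm wide on the +x side cuts the whole height of the skirt and the top face in to 46 mm from the axis.
- cover_dome (a point): Centre of the top of the cover's round central dome, where it is gripped: 46 mm in diameter (flaring to 51 mm in its lowest 3 mm), rising 24 mm from the flat top; this point is 54 mm above the cover's lower edge. Same axes as the cover.
- alternator: Alternator, 131 mm across, fixed drive end down in a round grey stand 170 mm across; origin under its centre on the bench, z up. The two mounting lugs reach 100 mm from the axis, 49 to 71 mm above the bench. It is fixed and cannot be moved.
- rim (a point): Centre of the flat ledge, 128 mm across and 140 mm above the bench, that carries the cover's lower edge. Inside it a register 112 mm across stands 8 mm high and goes inside the skirt (2.5 mm of play all round); the parts on it end within 23 mm above the ledge, clear of the cover. x points at the terminal, z up. The cover is home with its origin here and its x along this x.
- terminal (a point): Centre of the top of the red output terminal block on the alternator's rim, 26 mm above the ledge and 60 mm from the axis along +x of the rim's frame. The block is 18 mm wide and 24 mm long (radially); a brass stud 8 mm thick (nut 16 mm) points out from it to 92 mm from the axis. Turned more than about 5 degrees from true, the cover hangs up on the block.
- fan: Blackened steel fan lying flat, 128 mm across, 22 mm high, 12 blades. Origin at the centre of its underside. Leave it alone.
- regulator: Silver finned voltage regulator, about 70 x 102 mm with its ears and plug, 29 mm high. Origin at the centre of its underside. Leave it alone.
- washers: Stack of red fibre washers tied together with wire, 67 mm across, 28 mm high. Origin at the centre of its underside. Leave it alone.
- bushing: Bronze flanged bearing bushing standing on its flange, 72 mm across the flange, 60 mm across the barrel, 50 mm high. Origin at the centre of its underside. Leave it alone.
There are look-alikes about, which are no part of the job. There is more than one size of the alternator; the job needs the middle-sized.

How it is judged:
On the way:
1. the drawer is slid further out, past 0.12 m (value of joint drawer above 0.12 m), for 0.1 s.
At the end, for the whole second after the job is handed in: The cover lies at rest on the alternator's rim: its centre within 5 mm of the rim's axis, its lower edge within 2.5 mm of the ledge, level within 0.03 rad (1.7 degrees), right way up, its notch over the red terminal (within 0.2 rad) (horizontal distance between cover and rim below 0.005 m and z of cover in the frame of rim between -0.0025 and 0.0025 m and angle between cover's own z axis and vertical below 0.03 rad and angle between the x axis of cover and the x axis of rim, either way round below 0.2 rad and linear speed of cover below 0.02 m/s); the robot touches nothing.
It fails at once if the cover is let fall (moving faster than 0.45 m/s with no finger on it, above the drawer: a drop of more than about 10 mm) (contact force between the fingers and cover below 0.05 N and linear speed of cover above 0.45 m/s and height (world z) of cover above 0.05 m).
It fails at once if the fan is moved by more than 30 mm (distance of fan from where it was at the start of the episode above 0.03 m).
It fails at once if the regulator is moved by more than 30 mm (distance of regulator from where it was at the start of the episode above 0.03 m).
It fails at once if the washers are moved by more than 30 mm (distance of washers from where it was at the start of the episode above 0.03 m).
It fails at once if the bushing is moved by more than 30 mm (distance of bushing from where it was at the start of the episode above 0.03 m).
It also fails if it takes over 58 s, if anything falls off the work surface, if the arm or the gripper's body presses on something with over 40 N, if the wrist force passes 120 N, or if a joint passes its speed limit or range.

### The arm

A 7-joint arm with a two-finger parallel gripper is mounted at the origin on the work surface. World frame = base frame: x ahead of the robot, y to its left, z up, the work surface at z = 0. Lengths are in m, angles in rad, forces in N, time in s.
With the tool pointing down it reaches from about 0.425 to 0.95 m from the base axis. Payload 4.7 kg.
Tool frame: the origin (TCP) lies where the fingers leave the gripper's body, on its centre line; the fingertips stand 70 mm ahead of it and the grasp point (between the pads) lies hold_point_z ahead of it (hold_point_z is the distance from the TCP to the grasp point, in m); z points along the fingers, y is the line along which they close (so a half turn about z gives the same grasp; the last joint's range is limited). The gripper opens to 87 mm and grips with 3 to 60 N. Pads are 19 mm wide; open, the fingers measure 117 mm over their backs; the gripper's body (75 mm by 190 mm) begins 51 mm behind the grasp point.
Start: joints at [-1.255, 0.469, -0.049, 1.532, 0.024, 1.141, -0.082], TCP at [0.228, 0.635, 0.292] pointing down, gripper open.
Joint ranges: [-2.59, 2.59], [-0.33, 1.99], [-1.39, 1.29], [0.1, 2.45], [-1.04, 4.18], [0.21, 1.99], [-2.66, 2.66]. Speed limits (rad/s): [2.57, 2.57, 3.14, 3.14, 3.14, 3.14, 3.14].

### API

Orientations are given as [roll, pitch, yaw] about the fixed x, y, z axes, in that order (R = Rz(yaw) Ry(pitch) Rx(roll)).
In Python, from plant import sense, snapshot, finish_job, boxes_of, silhouettes, hold_point_z gives the robot as it stands. The module is installed in compiled form; this text tells all that it offers.
- The arm moves only by the shell command python3 -m inch 'ROWS' [FORCE]. ROWS is JSON, a list of rows, each a list of 5 numbers: the gripper command: -1 is shut, 1 is fully open, values between are in proportion, then the shift along the world's x, y, z in mm, then the turn about the world's z in rad. A call has 1 to 12 rows; each row is the pose to reach, as a shift and turn from the pose commanded when the call began; what a row does not reach only later rows make up. A row lasts 1/8 s, in which the tool goes at most 62.5 mm and 10.7 degrees, less where a joint would pass 70% of its speed; a pose out of reach is approached as far as the arm can. A call with a gripper value outside its range is refused whole. The fingers move at their own pace and stop on an object; FORCE is the grip in N (left out, the last holds). Time passes only in rows, so rows that repeat a pose let the fingers close. It gives the time, the measured TCP pose, the force, the opening and the grip force at its end, in the units of the state.
- sense(): the state, without advancing time (a new reading comes with each control period).
- snapshot(name): name is "scene" or "top" or "wrist"; returns a dict with "pixels" (400x640x3 uint8, red, green, blue), "z_map" (400x640 float32, m along the optical axis (not along the pixel's ray), 0 where there is no reading), "mtx" (3x3 intrinsics, pixels), "T" (4x4, takes a point from camera to world coordinates). Camera axes: x right, y down, z forward; pixel columns grow to the right and rows downward; lengths in m; the calibration is good to about 2 mm. A picture is of the moment at which its call begins.
- finish_job(): hands the job in; it is judged then, once.
Trained networks look in a picture, given as the dict that the camera call returned (one of the last four; its "shot" number tells which), for a name from the list of things; names that differ only in an ending like _2 or _b are one class to them, and where a whole thing is asked for, a point or a joint stands for the part that bears it (a point fixed in the world has none). Each returns a list of dicts, best first, with "score" (0 to 1); they miss things now and then, are a little off and sometimes report something else, mostly with a low value. They report only what shows in the picture. A call takes as long as a camera call. They do not tell look-alikes from the thing itself.
- boxes_of(query, picture): "bbox" ([left, top, right, bottom] in pixels, round what is visible of it).
- silhouettes(query, picture): "region" (400x640 bool, what is visible of it) and "bbox" ([left, top, right, bottom] in pixels, round what is visible of it).
The state is a dict: "time": time; "joint_pos": joint angles; "qvel": joint speeds; "joint_efforts": joint torques, N m; "ee_pos": TCP position; "eef_rot": TCP orientation; "wrist_force": force on the tool from outside, world axes, zero at the start; "moment": the same for the moment, N m; "finger_gap": opening from 0.0 (shut) to 1.0 (fully open); "grasp_force": force on a finger pad.
Only numpy, scipy, OpenCV 4.12 (cv2) and the standard library are available. Lean on these libraries where they do the work, as an engineer would, in place of code of your own. Each camera call takes 0.05 s, during which the arm holds its last target. There are 200 camera calls.

## Working session

There is one attempt and no reset: what is moved stays moved. The work goes in short steps, Python scripts to look and compute and a shell command to move; the robot and the scene stay as the last step left them, time stands still between calls to the robot, and variables do not carry over. Pictures are saved under pics/ and viewed, at most 10 in all, crops included, and the job is handed in when it is done.

```bash
mkdir -p pics
cat > h.py <<'E'
import numpy as np, cv2
from plant import *
def pts(p):
    z=p["z_map"];v,u=np.mgrid[:400,:640];K=p["mtx"]
    c=np.stack([(u-K[0,2])/K[0,0]*z,(v-K[1,2])/K[1,1]*z,z],-1)
    w=c@p["T"][:3,:3].T+p["T"][:3,3]; w[z==0]=np.nan; return w
def save(p,n,crop=None,s=1):
    im=p["pixels"][...,::-1]
    if crop: l,t,r,b=crop; im=im[t:b,l:r]
    cv2.imwrite("pics/"+n,cv2.resize(im,None,fx=s,fy=s,interpolation=cv2.INTER_CUBIC))
E
python3 - <<'E'
from h import *
print(sense(),hold_point_z)
a=snapshot("scene");b=snapshot("top")
im=np.vstack([a["pixels"],b["pixels"]])
save(a,"s.png");save(b,"t.png",None,1.25)
for n in ["cover","alternator","drawer_handle","terminal","fan"]:
    w=pts(b)
    for d in silhouettes(n,b):
        q=w[d["region"]];print(n,round(d["score"],2),np.round(d["bbox"]),np.round(np.nanmedian(q,0),3),np.round(np.nanpercentile(q,98,axis=0),3))
E
```

```text
{'time': 0.0, 'joint_pos': array([-1.25488368,  0.46946221, -0.0485755 ,  1.53370035,  0.02413004,
        1.14101972, -0.08231472]), 'qvel': array([ 1.11457597e-03,  1.18547684e-03,  8.45153192e-05,  1.48868664e-03,
       -1.06423344e-03, -6.23915906e-04,  5.90726048e-04]), 'joint_efforts': array([-6.86957428e-04, -5.07977843e+01, -8.07985081e-02, -2.36156416e+01,
       -6.13072026e-02,  3.82022106e-02,  1.85140457e-04]), 'ee_pos': array([0.22800744, 0.63482336, 0.29118254]), 'eef_rot': array([-3.13959262e+00,  1.10892304e-04,  2.79679236e+00]), 'wrist_force': array([-0.03087656,  0.22900453,  0.17463756]), 'moment': array([-0.0444949 , -0.0163319 ,  0.02003026]), 'grasp_force': 0.0, 'finger_gap': 0.9974273699146466} 0.051
cover 0.61 [419. 135. 457. 158.] [ 0.708 -0.249  0.041] [ 0.73  -0.195  0.088]
alternator 0.83 [220. 255. 313. 340.] [0.209 0.255 0.209] [0.313 0.391 0.236]
alternator 0.81 [292. 165. 351. 223.] [0.513 0.117 0.143] [0.588 0.197 0.166]
alternator 0.81 [363. 236. 411. 276.] [ 0.337 -0.075  0.11 ] [ 0.399 -0.025  0.127]
drawer_handle 0.64 [398. 135. 473. 181.] [ 0.66  -0.258  0.018] [ 0.733 -0.137  0.084]
terminal 0.88 [293. 160. 349. 223.] [0.512 0.118 0.143] [0.589 0.198 0.166]
terminal 0.65 [219. 258. 310. 342.] [0.208 0.256 0.209] [0.314 0.39  0.236]
fan 0.77 [322. 117. 355. 149.] [0.759 0.064 0.004] [0.812 0.121 0.024]
fan 0.23 [291. 157. 350. 222.] [0.513 0.117 0.142] [0.597 0.201 0.165]
```

View pics/s.png

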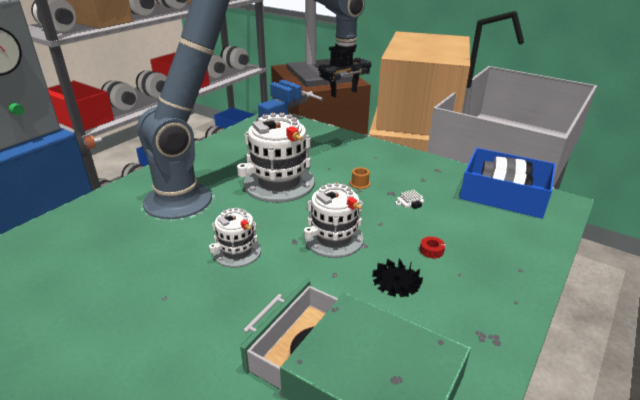

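View pics/t.png

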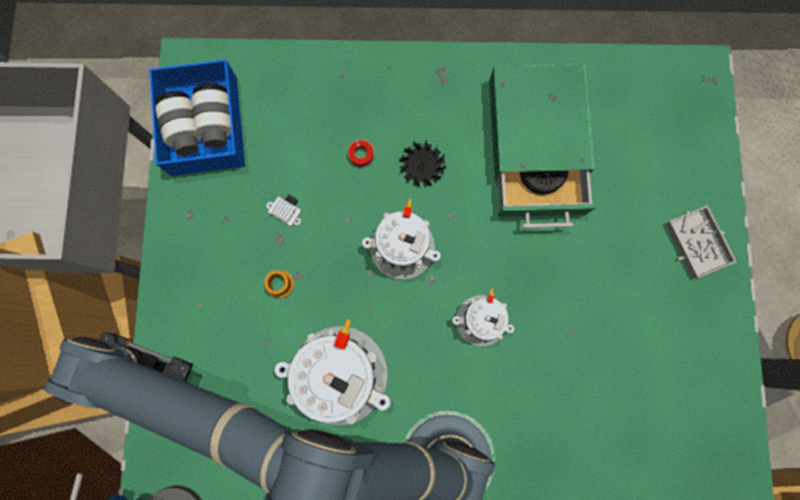

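The scene has three alternators. In the top view (800 px wide) they are large at (330,380), middle at (402,240) and small at (486,320). The middle one fits, because its top plate measures 143 mm high against a 140 mm ledge with an 8 mm register. The drawer handle is at (547,222), and the cover is half under the roof at (545,180). Next I'll measure the handle, drawer axis, rim and terminal.

Run:
```python
from h import *
b=snapshot("top");w=pts(b);P=b["pixels"].astype(int)
save(b,"alt.png",(280,150,480,230),4)
X,Y,Z=w[...,0],w[...,1],w[...,2]
# handle bar
m=(Z>.03)&(Z<.07)&(X>.5)&(X<.64)&(Y<-.15)&(Y>-.4)&(P.max(-1)-P.min(-1)<30)
q=w[m];print("bar cand",m.sum());
h,e=np.histogram(q[:,0],bins=14);print(h,np.round(e,3))
# roof front edge
m=(Z>.08)&(Z<.098)&(X>.6)&(X<1.1)&(Y<-.1)&(Y>-.5)
r=cv2.minAreaRect((w[m][:,:2]*1000).astype(np.float32));print("roof",r,np.median(Z[m]))
m=(Z>.073)&(Z<.09)&(X>.55)&(X<.66)&(Y<-.1)&(Y>-.45)
r=cv2.minAreaRect((w[m][:,:2]*1000).astype(np.float32));print("front panel",r)
# alternator
near=np.hypot(X-.513,Y-.117)<.12
m=near&(Z>.135)&(Z<.155);r=cv2.minEnclosingCircle((w[m][:,:2]*1000).astype(np.float32));print("ledge",r,np.median(Z[m]))
m=near&(P[...,0]>150)&(P[...,1]<70)&(P[...,2]<80);print("red",m.sum(),np.nanmedian(w[m],0),np.nanpercentile(w[m],95,0))
```

```text
bar cand 341
[51 55 33  8  5  6  8  8 57 77 19  4  2  8] [0.577 0.581 0.586 0.59  0.595 0.599 0.604 0.608 0.613 0.617 0.622 0.626
 0.631 0.635 0.64 ]
roof ((814.0674438476562, -244.7841033935547), (395.03387451171875, 242.85736083984375), 2.3566927909851074) 0.08793050671573432
front panel ((635.1221313476562, -252.39251708984375), (41.51942825317383, 235.64031982421875), 0.5974346399307251)
ledge ((544.106689453125, 117.68836212158203), 78.80403900146484) 0.145845821599635
red 33 [0.587959   0.10584132 0.16558041] [0.59620046 0.11278639 0.17028778]
```

View pics/alt.png

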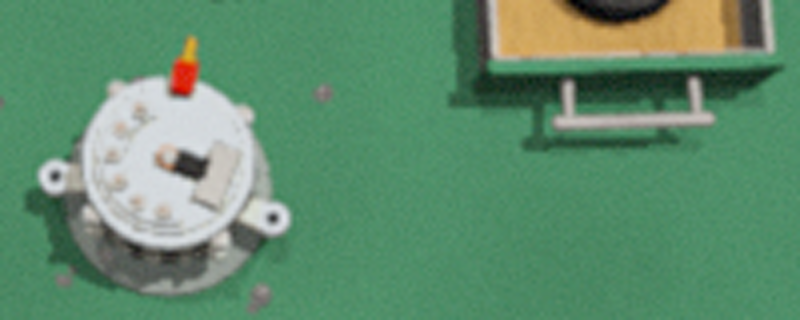

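The crop shows the middle alternator with its red terminal at full-image px (326,169), and the handle bar centred near px (439,180). One more measurement of the same picture will refine the bar and the angles.

Run:
```python
from h import *
b=snapshot("top");w=pts(b);P=b["pixels"].astype(int)
X,Y,Z=w[...,0],w[...,1],w[...,2]
m=(Z>.04)&(Z<.065)&(X>.57)&(X<.596)&(Y<-.15)&(Y>-.36)&(P.max(-1)-P.min(-1)<40)&(P.min(-1)>110)
q=w[m];print("bar",m.sum(),cv2.minAreaRect((q[:,:2]*1000).astype(np.float32)),np.median(q,0),q[:,1].min(),q[:,1].max(),np.polyfit(q[:,1],q[:,0],1))
m=(abs(Z-.088)<.006)&(X>.69)&(X<.98)&(Y<-.1)&(Y>-.5)
print("roof",cv2.minAreaRect((w[m][:,:2]*1000).astype(np.float32)))
near=np.hypot(X-.513,Y-.117)<.085
m=near&(Z>.137)&(Z<.153)&(P.min(-1)>150)
q=(w[m][:,:2]*1000).astype(np.float32);h=cv2.convexHull(q);print("plate",cv2.fitEllipse(h),cv2.minEnclosingCircle(q),np.median(Z[m]))
m=(np.hypot(X-.74,Y+.23)<.15)&(P.max(-1)<50)&(Z<.09)&(Z>.02);print("cover",m.sum(),np.min(w[m],0),np.max(w[m],0))
```

```text
bar 140 ((586.5128784179688, -253.12619018554688), (18.49118423461914, 127.23304748535156), 0.15673035383224487) [ 0.58277233 -0.25782537  0.05571898] -0.3167449298148149 -0.18953152128244344 [-0.02778673  0.57661331]
roof ((850.52294921875, -243.2952880859375), (266.8277282714844, 242.84176635742188), 2.138774871826172)
plate ((528.3604125976562, 118.82828521728516), (126.1684799194336, 131.059326171875), 21.017850875854492) ((525.2310791015625, 119.43152618408203), 68.37007904052734) 0.14576241110579635
cover 478 [ 0.61409836 -0.36257717  0.02024465] [ 0.84479829 -0.12269058  0.07382473]
```

```bash
python3 -m inch '[[-0.4,0,0,60,0],[-0.4,20,-50,90,-0.1],[-0.4,355,-888,90,-1.19],[-0.4,355,-888,90,-1.19],[-0.4,355,-888,90,-1.19],[-0.4,355,-888,90,-1.19],[-0.4,355,-888,90,-1.19],[-0.4,355,-888,90,-1.19],[-0.4,355,-888,90,-1.19],[-0.4,355,-888,90,-1.19],[-0.4,355,-888,90,-1.19],[-0.4,355,-888,90,-1.19]]' 30
```

```text
time: 1.95
ee_pos: [0.4805, 0.0031, 0.3828]
eef_rot: [3.14, -0.001, 1.607]
wrist_force: [1.1, -0.4, -1.2]
finger_gap: 0.301
grasp_force: 0.0
```

```bash
python3 -m inch '[[-0.4,100,-240,0,0],[-0.4,100,-240,0,0],[-0.4,100,-240,0,0],[-0.4,100,-240,0,0],[-0.4,100,-240,-60,0],[-0.4,100,-240,-120,0],[-0.4,100,-240,-150,0],[-0.4,100,-240,-150,0],[-0.4,100,-240,-150,0]]'
python3 - <<'E'
from h import *
b=snapshot("wrist");w=pts(b);P=b["pixels"].astype(int);print(sense()["ee_pos"])
save(b,"w1.png")
X,Y,Z=w[...,0],w[...,1],w[...,2]
m=(Z>.045)&(Z<.065)&(X>.55)&(X<.605)&(Y<-.15)&(Y>-.36)&(P.max(-1)-P.min(-1)<40)
q=w[m];print("bar",m.sum(),cv2.minAreaRect((q[:,:2]*1000).astype(np.float32)),np.median(q,0),q.min(0),q.max(0))
E
```

```text
time: 3.08
ee_pos: [0.581, -0.2356, 0.234]
eef_rot: [3.139, 0.001, 1.607]
wrist_force: [-0.1, -0.2, 0.1]
finger_gap: 0.301
grasp_force: 0.0
[ 0.5811098  -0.23563831  0.23439318]
bar 1777 ((592.0244140625, -247.08197021484375), (28.763303756713867, 119.96320343017578), 1.6824896335601807) [ 0.58411194 -0.23697197  0.05596078] [ 0.5760163  -0.30742834  0.04964069] [ 0.60497173 -0.18742114  0.05893812]
```

View pics/w1.png

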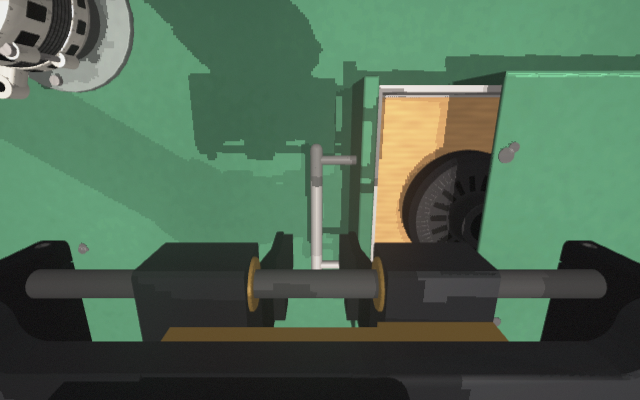

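The wrist view shows the bar at column 317, midway between the fingers (290 and 345), with the cover's dome partly under the roof at (480,210). I'll go down and grip.

```bash
python3 -m inch '[[-0.4,2,-10,-50,0],[-0.4,2,-10,-100,0],[-0.4,2,-10,-131,0],[-0.4,2,-10,-131,0],[-0.4,2,-10,-131,0],[-1,2,-10,-131,0],[-1,2,-10,-131,0],[-1,2,-10,-131,0]]' 30
```

```text
time: 4.12
ee_pos: [0.5826, -0.2452, 0.1024]
eef_rot: [3.14, 0.0, 1.607]
wrist_force: [-0.6, 1.5, 5.4]
finger_gap: 0.114
grasp_force: 29.9
```

Gripped, with an opening of about 10 mm that matches the bar. Now I'll pull.

```bash
python3 -m inch '[[-1,-10,0,0,0],[-1,-22,-1,0,0],[-1,-34,-1,0,0],[-1,-46,-2,0,0],[-1,-58,-2,0,0],[-1,-70,-2,0,0],[-1,-80,-3,0,0],[-1,-90,-3,0,0],[-1,-98,-3,0,0],[-1,-105,-4,0,0],[-1,-105,-4,0,0]]'
```

```text
time: 5.5
ee_pos: [0.4762, -0.2493, 0.1023]
eef_rot: [3.141, -0.001, 1.606]
wrist_force: [-1.3, -0.1, 11.5]
finger_gap: 0.115
grasp_force: 30.1
```

```bash
python3 -m inch '[[-0.4,0,0,0,0],[-0.4,0,0,0,0],[-0.4,0,0,60,0],[-0.4,0,0,120,0],[0.5,40,-25,180,0],[1,90,-50,220,0],[1,110,-70,220,0],[1,110,-70,220,0],[1,110,-70,220,0]]'
cat > cov.py <<'E'
from h import *
import sys
b=snapshot("wrist");w=pts(b);P=b["pixels"].astype(int);print(sense()["ee_pos"])
save(b,sys.argv[1])
X,Y,Z=w[...,0],w[...,1],w[...,2]
for d in silhouettes("cover",b)[:3]:
    q=w[d["region"]];print(d["score"],d["bbox"],np.nanmedian(q,0),np.nanpercentile(q,[2,98],axis=0))
E
python3 cov.py w2.png
```

```text
time: 6.62
ee_pos: [0.5859, -0.3186, 0.3198]
eef_rot: [-3.139, -0.002, 1.606]
wrist_force: [0.5, -0.1, -0.1]
finger_gap: 0.786
grasp_force: 0.0
[ 0.58580348 -0.31842494  0.31997314]
0.68 [304.1, 70.1, 410.7, 174.3] [ 0.62723227 -0.25329079  0.04083192] [[ 0.57469877 -0.31305828  0.03736105]
 [ 0.68521665 -0.20230933  0.06574551]]
```

View pics/w2.png

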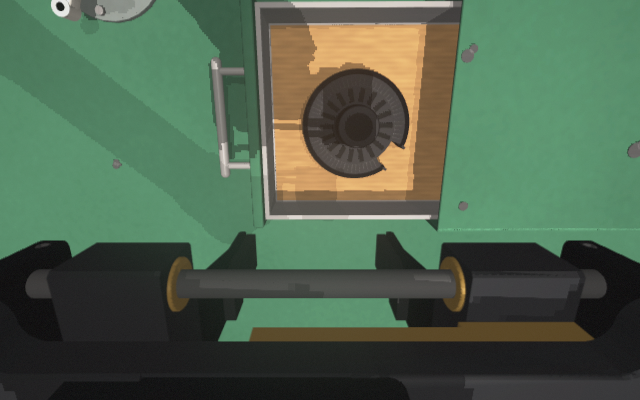

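The cover is fully out of the housing: its centre is at px (356,124), and its notch is at (393,158), towards the housing and the right.

```bash
cat > notch.py <<'E'
from h import *
def cover(w,zf,c0):
    """zf: height of flat top; dome centre from its upper points, notch from missing ring"""
    X,Y,Z=w[...,0],w[...,1],w[...,2]
    m=(Z>zf+.018)&(Z<zf+.032)&(np.hypot(X-c0[0],Y-c0[1])<.05)
    d=cv2.minEnclosingCircle((w[m][:,:2]*1000).astype(np.float32));c=np.array(d[0])/1000
    f=(abs(Z-zf)<.008)&(np.hypot(X-c0[0],Y-c0[1])<.075)
    r=cv2.minEnclosingCircle((w[f][:,:2]*1000).astype(np.float32));cc=np.array(r[0])/1000
    a=np.arctan2(Y-cc[1],X-cc[0]);R=np.hypot(X-cc[0],Y-cc[1])
    g=(R>.05)&(R<.058)
    low=g&(Z<zf-.012)
    ang=np.angle(np.exp(1j*a[low]).mean())
    print("dome",d,np.median(Z[m]),"flat",r,np.median(Z[f]),"notch",ang,low.sum(),g.sum(),abs(np.exp(1j*a[low]).mean()))
E
python3 - <<'E'
from notch import *
b=snapshot("wrist");cover(pts(b),.041,(.63,-.255))
print(sense()["ee_pos"],sense()["joint_pos"])
E
```

```text
dome ((630.5341796875, -258.30169677734375), 23.011341094970703) 0.06474107672917193 flat ((631.3876953125, -258.7352600097656), 63.24455642700195) 0.04059211977498339 notch -0.6215066370428313 127 7228 0.9863254483677608
[ 0.58612542 -0.31827684  0.32056358] [-0.04716518  0.50569018  0.7199982   1.55084468 -0.34776556  1.21883653
  0.76824704]
```

```bash
cat >> notch.py <<'E'
def sample(b,c,r,z,th):
    T=np.linalg.inv(b["T"]);p=np.stack([c[0]+r*np.cos(th),c[1]+r*np.sin(th),z+0*th],-1)
    q=p@T[:3,:3].T+T[:3,3];uv=q@b["mtx"].T;uv=uv[:,:2]/uv[:,2:]
    m=cv2.remap(b["z_map"],uv[:,:1].astype(np.float32),uv[:,1:].astype(np.float32),cv2.INTER_NEAREST)[:,0]
    return m-q[:,2]
def notch(b,c,zf):
    th=np.linspace(-np.pi,np.pi,1440,endpoint=False)
    for r in (.049,.052,.055,.058):
        k=sample(b,c,r,zf,th)>.006
        k=cv2.morphologyEx(k.astype(np.uint8)[None],cv2.MORPH_OPEN,np.ones((1,25),np.uint8))[0]>0
        if k.any(): t=th[k];print(r,t.min(),t.max(),(t.min()+t.max())/2,"width mm",2*r*1000*np.sin((t.max()-t.min())/2))
E
python3 - <<'E'
from notch import *
b=snapshot("wrist");notch(b,(.6309,-.2585),.0408)
E
python3 -m inch '[[1,-10,40,40,0],[1,-60,365,80,0],[1,-60,365,80,0],[1,-60,365,80,0],[1,-60,365,80,0],[1,-60,365,80,0],[1,-60,365,80,0],[1,-60,365,80,0],[1,-60,365,80,0],[1,-60,365,80,0]]'
python3 - <<'E'
from notch import *
b=snapshot("wrist");w=pts(b);P=b["pixels"].astype(int)
save(b,"w3.png");X,Y,Z=w[...,0],w[...,1],w[...,2]
near=np.hypot(X-.525,Y-.118)<.1
m=near&(Z>.137)&(Z<.152)&(P.min(-1)>110)
q=(w[m][:,:2]*1000).astype(np.float32);h=cv2.convexHull(q);print("plate",cv2.fitEllipse(h),cv2.minEnclosingCircle(q),np.percentile(Z[m],[5,50,95]))
m=near&(P[...,0]>120)&(P[...,1]<70)&(P[...,2]<80);print("redall",np.median(w[m],0))
m&=(Z>.16)
print("red",m.sum(),np.mean(w[m],0),cv2.minAreaRect((w[m][:,:2]*1000).astype(np.float32)))
m=near&(P[...,0]>P[...,2]+50)&(P[...,1]>90)&(Z>.13);print("stud",m.sum(),np.median(w[m],0),w[m].min(0),w[m].max(0))
E
```

```text
0.049 -0.9293878266869804 -0.3403392041388944 -0.6348635154129374 width mm 28.447898370937303
0.052 -0.9337511498169664 -0.3577924966588375 -0.6457718232379019 width mm 29.53759584920796
0.055 -0.8901179185171082 -0.38833575856873814 -0.6392268385429232 width mm 27.309396331108807
0.058 -0.8901179185171082 -0.38833575856873814 -0.6392268385429232 width mm 28.798999767351106
time: 8.07
ee_pos: [0.5271, 0.0441, 0.4012]
eef_rot: [-3.141, 0.0, 1.604]
wrist_force: [0.4, -0.3, -0.4]
finger_gap: 0.998
grasp_force: 0.0
plate ((529.7086791992188, 118.15782165527344), (127.48908996582031, 127.85163879394531), 138.3634796142578) ((529.6812133789062, 118.17691802978516), 64.1671142578125) [0.13874606 0.14701452 0.14867696]
redall [0.58652193 0.10776835 0.16552135]
red 306 [0.58697912 0.10743996 0.16549726] ((588.8253784179688, 106.8225326538086), (16.864004135131836, 23.49951171875), 79.00650787353516)
stud 415 [0.53754493 0.10285436 0.16017667] [0.4780679  0.03569991 0.15226122] [0.62003794 0.16009641 0.42805442]
```

View pics/w3.png

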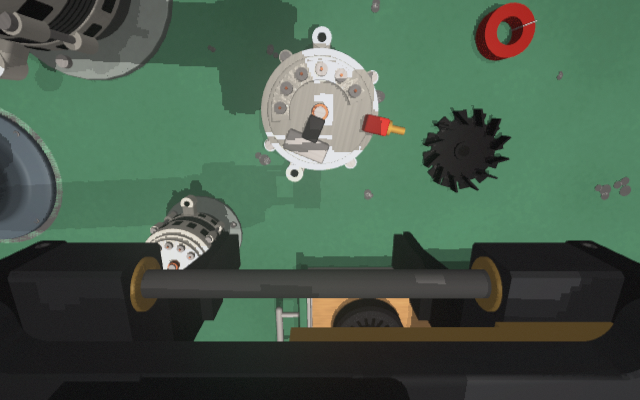

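The rim is at (0.5297, 0.1182), and its 64 mm radius matches the description. The terminal is 60 mm out at −0.191 rad (px (375,125)). The cover's notch is at −0.640 rad, so the turn is +0.449. Now to pick it up.

```bash
python3 -m inch '[[1,104,-303,0,0],[1,104,-303,0,0],[1,104,-303,0,0],[1,104,-303,0,0],[1,104,-303,0,0],[1,104,-303,-50,0],[1,104,-303,-110,0],[1,104,-303,-170,0],[1,104,-303,-210,0],[1,104,-303,-210,0],[1,104,-303,-210,0]]' 20
python3 - <<'E'
from notch import *
print(sense()["ee_pos"])
E
```

```text
time: 9.5
ee_pos: [0.6318, -0.2584, 0.1931]
eef_rot: [3.139, 0.002, 1.606]
wrist_force: [0.2, -1.2, 1.2]
finger_gap: 0.999
grasp_force: 0.0
[ 0.63181747 -0.25840244  0.19309541]
```

```bash
python3 -m inch '[[1,-1,0,-40,0],[1,-1,0,-65,0],[1,-1,0,-76,0],[1,-1,0,-76,0],[0.3,-1,0,-76,0],[0.1,-1,0,-76,0],[-0.2,-1,0,-76,0],[-1,-1,0,-76,0],[-1,-1,0,-76,0],[-1,-1,0,-76,0]]' 20
python3 - <<'E'
from notch import *
print(sense()["ee_pos"])
E
```

```text
time: 10.75
ee_pos: [0.6301, -0.257, 0.1153]
eef_rot: [-3.142, -0.0, 1.607]
wrist_force: [-0.3, -0.8, 0.7]
finger_gap: 0.521
grasp_force: 20.0
[ 0.63008263 -0.2570238   0.11530721]
```

The opening of 45 mm matches the dome. Lift, carry and turn.

```bash
python3 -m inch '[[-1,0,0,20,0],[-1,0,0,60,0],[-1,0,0,120,0],[-1,0,0,180,0],[-1,0,0,225,0],[-1,-20,75,225,0.1],[-1,-40,150,225,0.2],[-1,-60,225,225,0.3],[-1,-80,300,225,0.4],[-1,-95,355,225,0.449],[-1,-100,375,225,0.449],[-1,-100,375,225,0.449]]' 20
python3 - <<'E'
from notch import *
s=sense();print(s["ee_pos"],s["eef_rot"])
b=snapshot("wrist");w=pts(b);save(b,"w4.png")
t=snapshot("top");v=pts(t);save(t,"t2.png",(280,120,380,220),4)
z0=s["ee_pos"][2]-.1043
m=(abs(w[...,2]-z0-.03)<.01)&(np.hypot(w[...,0]-s["ee_pos"][0],w[...,1]-s["ee_pos"][1])<.075)
q=(w[m][:,:2]*1000).astype(np.float32);print(m.sum(),np.median(w[m],0),cv2.minEnclosingCircle(q))
E
```

```text
time: 12.25
ee_pos: [0.5285, 0.1229, 0.3409]
eef_rot: [3.141, -0.002, 2.064]
wrist_force: [-0.2, -0.4, -1.7]
finger_gap: 0.521
grasp_force: 20.0
[0.52852194 0.12293782 0.34093063] [ 3.14066347e+00 -2.39551488e-03  2.06371122e+00]
19084 [0.51863543 0.14732402 0.26635498] ((530.54931640625, 121.66065216064453), 63.14336395263672)
```

View pics/w4.png

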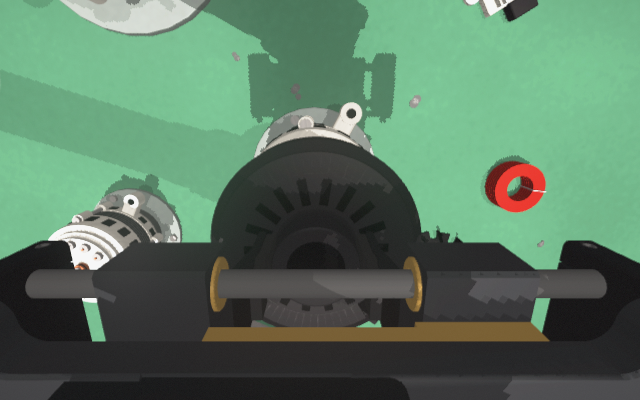

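The cover is held level above the alternator, with its edge visible from px (212,240) over (315,140) to (420,240). The notch is hidden behind the right finger. I'll fit the skirt edge for the centre and check the notch from the scene camera.

Run:
```python
from notch import *
from scipy.optimize import least_squares
s=sense();p=s["ee_pos"];print(p,s["eef_rot"])
b=snapshot("wrist");w=pts(b)
zf=p[2]-.1043+.03
m=(abs(w[...,2]-zf)<.006)&(np.hypot(w[...,0]-p[0],w[...,1]-p[1])<.075)
q=w[m];print("flat",np.median(q[:,2])-p[2])
a=np.arctan2(q[:,1]-p[1],q[:,0]-p[0]);R=np.hypot(q[:,0]-p[0],q[:,1]-p[1]);E=[]
for k in np.arange(-np.pi,np.pi,.05):
    i=np.where((a>=k)&(a<k+.05))[0]
    if len(i)>20 and R[i].max()>.057: E.append(q[i[R[i].argmax()],:2])
E=np.array(E);f=least_squares(lambda x:np.hypot(*(E-x[:2]).T)-x[2],[*p[:2],.062],loss="soft_l1",f_scale=.001)
print(len(E),"centre",f.x,"cover-TCP",f.x[:2]-p[:2])
c=snapshot("scene");v=pts(c);save(c,"s2.png",(280,60,400,260),3)
T=np.linalg.inv(c["T"])
```

```text
[0.52959806 0.11941954 0.34092617] [ 3.14081186e+00 -3.83601925e-04  2.05915218e+00]
flat -0.07459888497743361
81 centre [0.530708   0.11906773 0.06177362] cover-TCP [ 0.00110993 -0.0003518 ]
```

View pics/s2.png

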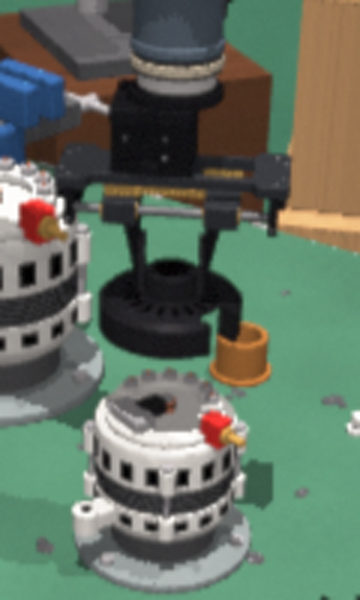

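In the crop the notch (225,330) stands directly above the red terminal (217,428). The cover is about (+1,+1) mm off, so I'll correct that and lower it.

```bash
python3 -m inch '[[-1,-1,-1,-20,0],[-1,-1,-1,-40,0],[-1,-1,-1,-58,0],[-1,-1,-1,-68,0],[-1,-1,-1,-74,0],[-1,-1,-1,-80,0],[-1,-1,-1,-85,0],[-1,-1,-1,-89,0],[-1,-1,-1,-92,0],[-1,-1,-1,-94,0],[-1,-1,-1,-94,0]]' 20
```

```text
time: 13.82
ee_pos: [0.5291, 0.117, 0.2462]
eef_rot: [-3.142, -0.0, 2.056]
wrist_force: [0.3, -0.4, -1.4]
finger_gap: 0.522
grasp_force: 20.0
```

No contact so far (−1.4 N is just the weight), and the bottom edge is about 2 mm above the ledge. The skirt is already over the register and block. I'll lower further.

```bash
python3 -m inch '[[-1,0,0.5,-1,0],[-1,0,0.5,-1.5,0],[-1,0,0.5,-2,0],[-1,0,0.5,-2.5,0],[-1,0,0.5,-2.5,0],[-1,0,0.5,-2.5,0]]' 20
```

```text
time: 14.58
ee_pos: [0.5292, 0.1174, 0.2442]
eef_rot: [3.141, -0.0, 2.056]
wrist_force: [-2.0, 0.1, 4.6]
finger_gap: 0.522
grasp_force: 20.0
```

It seats at the expected height with 4.6 N upward. Release, rise and check.

```bash
python3 -m inch '[[0.15,0,0.5,-2,0],[0.3,0,0.5,-2,0],[0.7,0,0.5,-2,0],[0.7,0,0.5,-2,0],[0.7,0,0.5,20,0],[0.7,0,0.5,60,0],[0.7,0,0.5,110,0],[0.7,0,-60,150,0],[0.7,0,-75,150,0],[0.7,0,-75,150,0],[0.7,0,-75,150,0]]' 20
python3 - <<'E'
from notch import *
b=snapshot("wrist");w=pts(b);cover(w,.17,(.5297,.1182));notch(b,(.5297,.1182),.17);save(b,"w5.png")
X,Y,Z=w[...,0],w[...,1],w[...,2];R=np.hypot(X-.5297,Y-.1182)
m=(abs(Z-.17)<.008)&(R>.03)&(R<.06);A=np.c_[X[m]-.53,Y[m]-.118,np.ones(m.sum())];print("plane",np.linalg.lstsq(A,Z[m],rcond=None)[0])
print(sense()["ee_pos"],sense()["time"])
E
```

```text
time: 15.95
ee_pos: [0.5289, 0.0439, 0.393]
eef_rot: [-3.141, -0.001, 2.058]
wrist_force: [-0.6, 0.7, 0.2]
finger_gap: 0.849
grasp_force: 0.0
dome ((530.730712890625, 116.15601348876953), 23.052562713623047) 0.19370857312773102 flat ((534.5095825195312, 114.78636169433594), 66.37548065185547) 0.1695538909305706 notch -0.22001301642664695 67 10319 0.9752469128356605
0.049 -0.5105088062083412 -0.3752457891787806 -0.4428772976935609 width mm 6.622836306914989
0.052 -0.5061454830783556 -0.36651914291880905 -0.43633231299858233 width mm 7.254673269389041
0.055 -0.49741883681838406 -0.3621558197888235 -0.4297873283036038 width mm 7.433795854700498
0.058 -0.4625122517784974 -0.3403392041388944 -0.4014257279586959 width mm 7.081630586043394
plane [-0.00248319 -0.00331072  0.16948628]
[0.52885516 0.04423334 0.39286739] 16.0
```

View pics/w5.png

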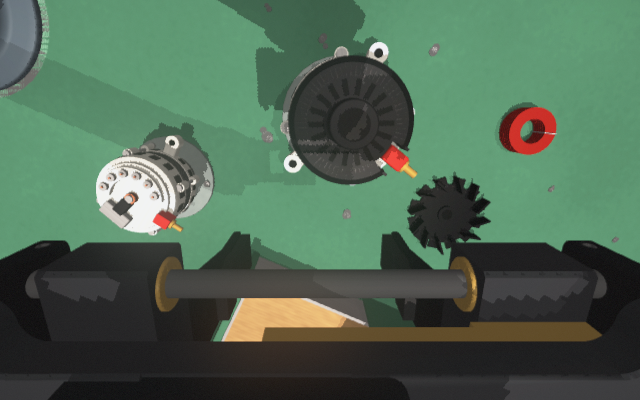

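The cover sits over the register at px (350,120), with its notch around the red block (395,160). It is level to about 0.004 rad, its top is at 169.5 mm (170 mm expected), and its centre is within about 2 mm. The gripper is clear.

```bash
python3 -c "
from plant import *
print(finish_job())"
```

```text
the job is handed in; nothing more can be done
None
```

The cover is home and level on the middle-sized alternator's rim, notch over the red terminal and the gripper clear of it; the job was handed in at about 16 s, and no verdict came back.

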